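Wedge a lino block tight into the corner of the inking board

ROBOT

A 6-joint arm with a two-finger parallel gripper is mounted at the origin on the work surface. World frame = base frame: x ahead of the robot, y to its left, z up, the work surface at z = 0. Lengths are in m, angles in degrees, forces in N, time in s.
With the tool pointing down it reaches from about 0.3 to 0.75 m from the base axis. Payload 8.5 kg.
Tool frame: the origin (TCP) lies at the very end of the fingers, on their centre line; the grasp point (between the pads) lies 19 mm behind it (env.grip_point_offset is the distance from the TCP to the grasp point, in m); z points along the fingers, y is the direction in which the jaws open and shut (so a half turn about z gives the same grasp; the last joint's range is limited). The gripper opens to 85 mm and grips with 20 to 120 N. Pads are 22 mm wide; open, the fingers measure 114 mm over their backs; the gripper's body (76 mm by 85 mm) begins 54 mm behind the grasp point. The pads swing forward as they close: fully open they stand 13 mm farther back than shut.
Start: joints at [-89.513, 21.807, 74.336, -0, 83.858, -12.336], TCP at [0.122, -0.536, 0.231] pointing down, gripper open.
Joint ranges: [-178.18, 178.18], [-50.72, 133.34], [12.68, 142.11], [-81.47, 261.47], [9.98, 163.14], [-165.26, 165.26]. Speed limits (degrees/s): [136.94, 136.94, 180, 180, 180, 180].

INTERFACE

Orientations are given as a 3x3 rotation matrix whose columns are the frame's x, y, z axes.
In Python, from rig import env gives the robot as it stands.
- The arm moves only by the tool move_arm, never from a script. Its argument "moves" is a list of rows, each a list of 4 numbers: the shift along the tool's x, y, z in mm, then the turn about the tool's z in rad. In form: [[tx, ty, tz, spin], ...]. A call has 1 to 20 rows; each row is the pose to reach, as a shift and turn from the pose commanded when the call began, along the tool's axes at that moment; what a row does not reach only later rows make up. A row lasts 1/10 s, in which the tool goes at most 50 mm and 8.59 degrees, less where a joint would pass 70% of its speed; a pose out of reach is approached as far as the arm can. A call with a gripper value outside its range is refused whole. "grip" is the closure, from 0 (fully open) to 1 (shut), set as the call begins (left out, the last holds). The fingers move at their own pace and stop on an object; "grip_force" is the grip in N (left out, the last holds). Time passes only in rows, so rows that repeat a pose let the fingers close. It gives the time, the measured TCP pose, the force and the opening at its end, in the units of the state.
- env.observe(): the state, without advancing time (a new reading comes with each control period).
- env.get_image(name): name is "scene" or "top" or "wrist"; returns the picture (400x640x3 uint8, red, green, blue); there is no depth.
- env.get_calibration(name): a dict with "fovy" (degrees; the focal length in pixels is half the picture's height over the tangent of half this angle, whatever the lens; pixels are square), "cx", "cy" (the principal point, pixels), "k1" (the pictures are not rectified: a ray, as slopes to the right and down, at radius r is drawn at 1 + k1 r^2 times it, then the intrinsics apply), "extrinsics" (4x4, takes a point from world to camera coordinates); the wrist camera has in their place "tool_from_camera" (4x4, takes a point from camera to tool coordinates, whose origin is the TCP and whose axes are the flange's). Camera axes: x right, y up, looking along -z (the intrinsics and any distortion apply to the point x, -y, -z); pixel columns grow to the right and rows downward; lengths in m; the calibration is good to about 2 mm. A picture is of the moment at which its call begins: read the wrist's pose just before it. get_calibration takes no time and is no camera call.
- env.close_job(): hands the job in, once; it reports no verdict.
Trained networks look in the newest picture that a camera, given by its name, has taken for a name from the list of things; names that differ only in an ending like _2 or _b are one class to them, and where a whole thing is asked for, a point or a joint stands for the part that bears it (a point fixed in the world has none). Each returns a list of dicts, best first, with "conf" (0 to 1); they miss things now and then, are a little off and sometimes report something else, mostly with a low value. They report only what shows in the picture. A call takes as long as a camera call. They do not tell look-alikes from the thing itself.
- env.silhouettes(camera, name): "region" (400x640 bool, what is visible of it) and "point" ([row, column] in pixels, amid what is visible of it).
- env.tip_of(camera, name): "point" ([row, column] in pixels: a listed point, or the origin of a listed thing).
The state is a dict: "time_s": time; "q": joint angles; "qvel": joint speeds; "joint_efforts": joint torques, N m; "position": TCP position; "tool_rot": TCP orientation; "ft_force": force on the tool from outside, world axes, zero at the start; "wrist_torque": the same for the moment, N m; "grip_width": finger opening in m.
Only numpy, scipy, OpenCV 4.12 (cv2) and the standard library are available. Lean on these libraries where they do the work, as an engineer would, in place of code of your own. Each camera call takes 0.05 s, during which the arm holds its last target.

TASK

Push the grey lino block along the inking board until it is home against the end stop, then take the pale beech wedge (not the dark walnut one) by its thick end and slide it, thin end first and flat on the board, into the wide end of the tapered gap in front of the block until the block is held snugly, square and flush in the corner of back fence and end stop. Press gently, because the block's edges bruise, and leave the other things on the bench where they are. Finish still gripping the wedge and keeping it pressed in: do not let go, I will ink the block while you hold it.

Things in the scene. Friction and masses are not known exactly. Their poses are not given: they have to be found in the camera images.
- corner (a point): Inside corner of the inking board: the point on the board's top face (15 mm above the bench) where the inner faces of back fence and end stop meet. Axes: z up, +x from the tapered fence to the back fence, +y along the fences to the end stop. The plywood board is fixed; in this frame its top spans x -215 to 35, y -310 to 50 mm. Its strips are brown wood, 18 mm high.
- back_fence: Fixed back fence of the board; origin and axes as point corner. Inner face at x = 0, from y = -155 to 22 mm; 22 mm thick. (The end stop, also fixed, has its inner face at y = 0, from x = -105 to 0 mm.)
- tapered_fence: Fixed tapered fence of the board; origin and axes as point corner. Its face runs straight from (-131.2, -155) mm at the wide end of the gap (the mouth) to (-112.8, -45) mm at the narrow end, 1 in 6; it is 22 mm thick behind that face. With the block flush, the gap is 26 mm wide at the mouth, 8 mm at the narrow end.
- mouth (a point): Middle of the mouth, the wide open end of the tapered gap, on the board's top face, at (-118, -155) mm in the corner's frame. The wedge goes in here, towards +y. With the wedge home, its straight face is on the block's front face and its point wedge_nose at about (-105, -70) mm in the corner's frame; its thick end still stands outside the mouth.
- block_center (a point): Centre of the lino block, half-way up: brown MDF with a grey lino face and a cut leaf pattern, 105 (x) x 148 (y) x 24 mm, about 0.3 kg, loose on the board between the fences, 2 to 5 mm off the back fence, 8 to 25 mm short of the end stop, slightly askew. Flush in the corner its centre is at (-52.5, -74) mm in the corner's frame, axes as the corner's.
- block: The lino block; origin at the centre of its underside. Its MDF edges bruise when pressed with more than about 30 N; some 5 to 15 N of pressure holds it well.
- wedge_grip (a point): Centre of the thick end of the pale beech wedge, half-way up (10 mm above its underside): grip it here, across its x axis, 28.7 mm. Its +y axis points to the thin end, +x to the long straight face that goes against the block (x = +14.3 mm from here). The thick end is parallel-sided from y = -20 to +20 mm from here. It lies flat on the bench at first.
- wedge: The beech wedge, 140 mm long (y), 20 mm high, about 45 g; origin at the centre of its underside, 50 mm from wedge_grip towards the thin end. Past the thick end its second face tapers 1 in 6, as the tapered fence does, from 28.7 mm thickness to 12 mm at the thin end.
- wedge_nose (a point): End of the beech wedge's straight face at the thin end, half-way up: (+14.3, +120, 0) mm from point wedge_grip, in the wedge's axes.
- spare_wedge_grip (a point): Centre of the thick end of the dark walnut spare wedge (110 mm long, 18.5 mm thick, too thin for this gap), lying on the bench near the beech one, on either side of it; leave it.
- gouge_center (a point): Middle of a lino gouge with a brown wooden handle, 120 mm long, lying on the board in front of the tapered fence; leave it.
- baren_center (a point): Middle of the baren, a black disc 120 mm across with a wooden bridge handle, 42 mm high, on the bench; leave it.
- tape_center (a point): Middle of a roll of cream tape, 96 mm across, 24 mm high, on the bench; leave it.
- brayer_center (a point): Middle of the brayer, an ink roller 100 mm wide with a red handle, on the glass ink slab; leave it.
Mind the look-alikes: they are no part of the job. There is more than one size of the block; the job needs the middle-sized.

How it is judged (in metres and radians):
On the way, in this order (a step that is already met when the one before it is completed fails the run):
1. the block is pushed home against the end stop (within 3 mm), while the wedge is still out of the gap (y of block_center in the frame of corner above -0.077 m and y of wedge_nose in the frame of corner below -0.155 m), for 0.1 s.
2. the beech wedge's thin end enters the wide end of the gap, held, no more than 8 mm above the board (y of wedge_nose in the frame of corner between -0.15 and -0.095 m and x of wedge_nose in the frame of corner between -0.128 and -0.1 m and z of wedge_nose in the frame of corner below 0.018 m and contact force between the fingers and wedge above 1 N), for 0.1 s.
At the end, for the whole second after the job is handed in: Block flat and square (0.02 rad), within 2 mm of the back fence and 3 mm of the end stop. Beech wedge flat (4 mm), thin end 60 mm or more past the mouth, still gripped (2 N), pressing the block with at least 3 N, the tapered fence with 2 N; the block presses the back fence with 1.5 N (x of block_center in the frame of corner between -0.0545 and -0.0505 m and y of block_center in the frame of corner between -0.077 and -0.072 m and z of block_center in the frame of corner below 0.015 m and angle between the x axis of block and the x axis of corner, either way round below 0.02 rad and y of wedge_nose in the frame of corner between -0.095 and -0.045 m and z of each of wedge_nose, wedge_grip in the frame of corner below 0.014 m and contact force between wedge and block above 3 N and contact force between wedge and tapered_fence above 2 N and contact force between block and back_fence above 1.5 N and contact force between the fingers and wedge above 2 N and linear speed of block below 0.01 m/s); the arm keeps its last pose, push and grip.
It fails at once if the block is pressed with more than 30 N by the wedge or by the gripper (bruised) (contact force between any of wedge, the arm, the fingers and block above 30 N).
It fails at once if the block is lifted or tipped (angle between block's own z axis and vertical above 0.15 rad or z of block_center in the frame of corner above 0.022 m).
It fails at once if the spare wedge, gouge, baren, tape roll or brayer is moved by more than 25 mm (distance of any of spare_wedge_grip, gouge_center, baren_center, tape_center, brayer_center from where it was at the start of the episode above 0.025 m).
It also fails if it takes over 64 s, if anything falls off the work surface, if the arm or the gripper's body presses on something with over 40 N, if the wrist force passes 120 N, or if a joint passes its speed limit or range.

## Working session

There is one attempt and no reset: what is moved stays moved. The work goes in short steps, Python scripts to look and compute and a tool call to move; the robot and the scene stay as the last step left them, time stands still between calls to the robot, and variables do not carry over. Pictures are saved under pics/ and viewed, and the job is handed in when it is done.

Besides the shell and the picture viewer there is one more tool, called after "Emit:" as name(argument=value, ...) on one line, values as JSON. move_arm: Moves the arm, as the interface text tells. Its arguments: {"type":"object","properties":{"moves":{"type":"array"},"grip":{"type":"number"},"grip_force":{"type":"number"}},"required":["moves"]}

```bash
ls; mkdir -p pics; python3 - <<'E'
from rig import env
import cv2, json
s=env.observe();print({k:s[k] for k in('time_s','position','tool_rot','ft_force','grip_width')})
for n in('scene','top','wrist'):
    im=env.get_image(n);cv2.imwrite(f'pics/a_{n}.png',im[:,:,::-1])
    c=env.get_calibration(n);print(n,c)
E
```

```text
pics
{'time_s': 0.0, 'position': array([ 0.12205866, -0.535972  ,  0.23069628]), 'tool_rot': array([[ 9.75063297e-01,  2.21926942e-01, -9.17715362e-06],
       [ 2.21926699e-01, -9.75062167e-01,  1.51987638e-03],
       [ 3.28353221e-04, -1.48401233e-03, -9.99998845e-01]]), 'ft_force': array([-0.63514072,  0.91101162,  0.85751625]), 'grip_width': 0.08529941741843408}
scene {'fovy': 55.013356674875496, 'cx': 322.18555580710904, 'cy': 196.14176154756404, 'k1': -0.0022937368185304645, 'extrinsics': array([[-0.37158562,  0.92829252, -0.01404   ,  0.27039202],
       [-0.64141442, -0.24575935,  0.72676674,  0.28703963],
       [ 0.67120167,  0.27906152,  0.68674085, -1.77382224],
       [ 0.        ,  0.        ,  0.        ,  1.        ]])}
top {'fovy': 50.78521768104856, 'cx': 314.4377600872009, 'cy': 201.7250717443562, 'k1': -0.00251915980613633, 'extrinsics': array([[-0.01835759, -0.99954899, -0.02376567, -0.04603799],
       [ 0.98626989, -0.02200516,  0.1636688 , -0.51270218],
       [-0.16411795, -0.0204348 ,  0.98622904, -1.17515281],
       [ 0.        ,  0.        ,  0.        ,  1.        ]])}
wrist {'fovy': 70.12581774077273, 'cx': 318.81558566086557, 'cy': 202.14432098246326, 'k1': -0.016086432237348312, 'tool_from_camera': array([[ 1.42069131e-03,  9.56564855e-01,  2.91516141e-01,
         7.43333326e-02],
       [ 9.99998858e-01, -1.50925471e-03,  7.89333016e-05,
        -7.14231918e-04],
       [ 5.15476931e-04,  2.91515696e-01, -9.56565907e-01,
        -1.41159634e-01],
       [ 0.00000000e+00,  0.00000000e+00,  0.00000000e+00,
         1.00000000e+00]])}
```

View pics/a_top.png

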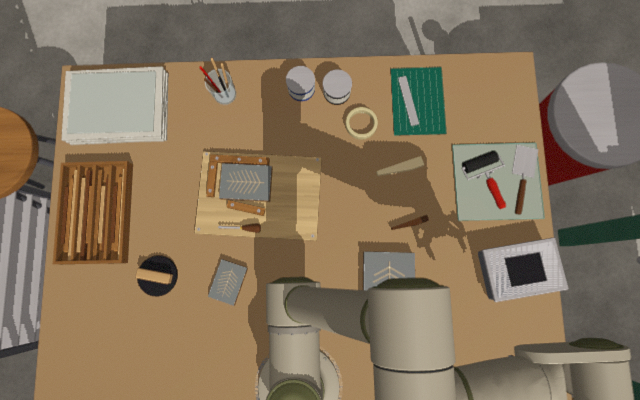

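View pics/a_scene.png

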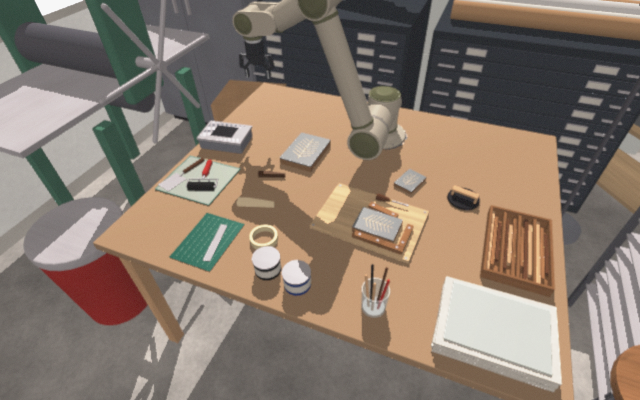

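View pics/a_wrist.png

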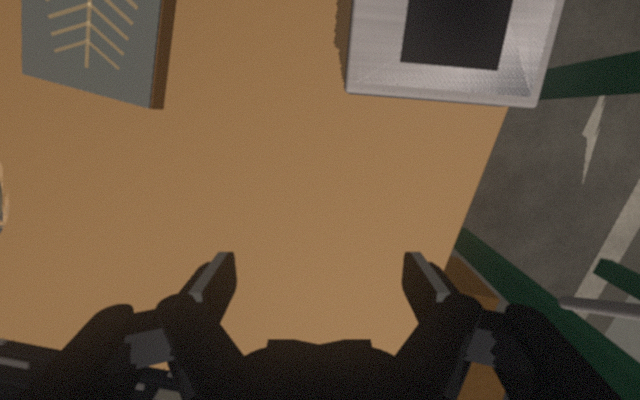

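The top view shows these candidates:
- **Blocks:** (245,182) on the board, which is the middle-sized one. The others are small at (228,282) and large at (390,270).
- **Wedges:** pale beech at (400,167) and dark walnut at (410,222).
- **Left alone:** gouge at (240,227), baren at (157,275) and tape at (361,123).

I choose the block on the board and the pale wedge.

```bash
cat > h.py <<'E'
import numpy as np, cv2
from rig import env
def cam(name, st=None):
    c=env.get_calibration(name); f=200/np.tan(np.radians(c['fovy']/2))
    if name=='wrist':
        T=np.eye(4);T[:3,:3]=st['tool_rot'];T[:3,3]=st['position']
        E=np.linalg.inv(T@np.array(c['tool_from_camera']))
    else: E=np.array(c['extrinsics'])
    return dict(f=f,cx=c['cx'],cy=c['cy'],k=c['k1'],E=E)
def proj(C,P):
    P=np.atleast_2d(P);q=P@C['E'][:3,:3].T+C['E'][:3,3]
    u=q[:,0]/-q[:,2];v=-q[:,1]/-q[:,2];s=1+C['k']*(u*u+v*v)
    return np.c_[C['cx']+C['f']*u*s,C['cy']+C['f']*v*s]   # col,row
def unproj(C,px,z):
    px=np.atleast_2d(np.asarray(px,float));d=(px-[C['cx'],C['cy']])/C['f'];u=d.copy()
    for _ in range(10): u=d/(1+C['k']*(u**2).sum(1,keepdims=True))
    r=np.c_[u[:,0],-u[:,1],-np.ones(len(u))]@C['E'][:3,:3]
    o=-C['E'][:3,:3].T@C['E'][:3,3]
    return o+r*((z-o[2])/r[:,2])[:,None]
E
python3 - <<'E'
from h import *
im=env.get_image('top');C=cam('top')
for n,z in [('corner',.015),('mouth',.015),('block_center',.027),('wedge_grip',.01),('wedge_nose',.01),('spare_wedge_grip',.01),('gouge_center',.02),('tape_center',.012),('baren_center',.02),('brayer_center',.02)]:
    for r in env.tip_of('top',n)[:2]:
        p=r['point'];print(n,round(r['conf'],2),np.round(p),unproj(C,[p[1],p[0]],z)[0].round(3))
c=im[130:260,180:440];cv2.imwrite('pics/b.png',cv2.resize(c,(780,390),interpolation=cv2.INTER_CUBIC)[:,:,::-1])
print(env.observe()['time_s'])
E
```

```text
corner 0.56 [161. 220.] [0.646 0.228 0.015]
mouth 0.65 [204. 266.] [0.511 0.088 0.015]
block_center 0.84 [186. 249.] [0.564 0.137 0.027]
block_center 0.76 [284. 232.] [0.281 0.182 0.027]
wedge_grip 0.77 [165. 417.] [ 0.621 -0.364  0.01 ]
wedge_nose 0.68 [172. 374.] [ 0.603 -0.235  0.01 ]
spare_wedge_grip 0.74 [219. 423.] [ 0.459 -0.372  0.01 ]
gouge_center 0.72 [228. 241.] [0.444 0.159 0.02 ]
tape_center 0.74 [121. 360.] [ 0.763 -0.2    0.012]
tape_center 0.27 [229. 238.] [0.441 0.171 0.012]
baren_center 0.86 [274. 157.] [0.315 0.402 0.02 ]
0.7
```

View pics/b.png

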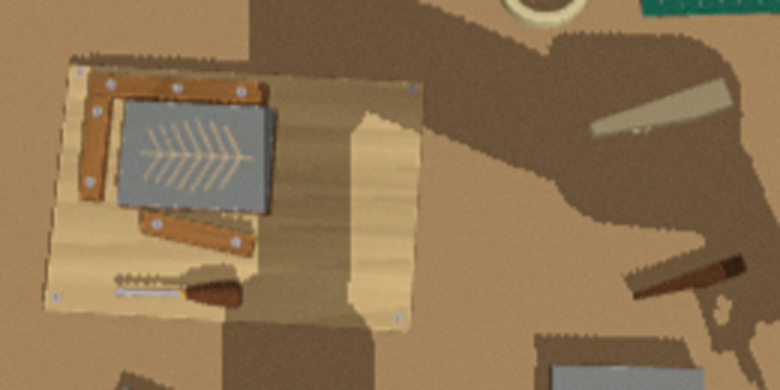

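The close crop confirms the choice. The grey middle-sized block sits between the brown fences. The pale wedge's thick end is on the right, at crop (710,95), and its thin end points at the board. Next I move over the wedge to get a close view.

Emit:
move_arm(moves=[[525, -153, 30, -1.45], [525, -153, 30, -1.45], [525, -153, 30, -1.45], [525, -153, 30, -1.45], [525, -153, 30, -1.45], [525, -153, 30, -1.45], [525, -153, 30, -1.45], [525, -153, 30, -1.45], [525, -153, 30, -1.45], [525, -153, 30, -1.45], [525, -153, 30, -1.45], [525, -153, 30, -1.45], [525, -153, 30, -1.45], [525, -153, 30, -1.45], [525, -153, 30, -1.45], [525, -153, 30, -1.45]])

```text
time_s: 2.3
position: [0.5993, -0.2714, 0.2018]
tool_rot: [[-0.101, 0.995, 0.0], [0.995, 0.101, -0.0], [-0.0, 0.0, -1.0]]
ft_force: [-1.0, -0.3, 0.0]
grip_width: 0.0855
```

```bash
python3 - <<'E'
from h import *
s=env.observe();print(s['time_s'],s['position'],s['tool_rot'].round(3).tolist(),s['q'])
im=env.get_image('wrist');C=cam('wrist',s)
cv2.imwrite('pics/c.png',im[:,:,::-1])
for n,z in [('wedge_grip',.01),('wedge_nose',.01),('spare_wedge_grip',.01)]:
    for r in env.tip_of('wrist',n)[:2]:
        p=r['point'];print(n,round(r['conf'],2),np.round(p),unproj(C,[p[1],p[0]],z)[0].round(4))
E
```

```text
2.3 [ 0.59928656 -0.27143817  0.20177866] [[-0.101, 0.995, 0.0], [0.995, 0.101, -0.0], [-0.0, 0.0, -1.0]] [-3.46546293e+01  3.40183719e+01  5.81172663e+01 -2.73007896e-03
  8.78389901e+01 -4.04652137e+01]
wedge_grip 0.71 [248. 338.] [ 0.6333 -0.3561  0.01  ]
wedge_nose 0.95 [159. 325.] [ 0.6034 -0.2442  0.01  ]
spare_wedge_grip 0.88 [244. 204.] [ 0.462 -0.369  0.01 ]
```

View pics/c.png

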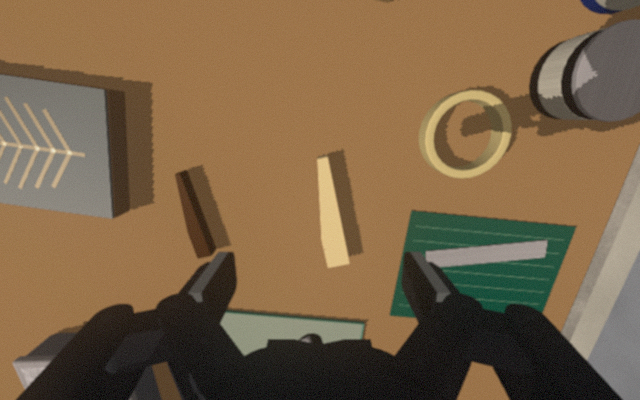

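The wrist view shows the beech wedge with its nose at (322,157) and its thick end at (338,250). The bend is on the left and the straight face on the right. The walnut one is at (195,215). I'll fit the outline.

```bash
cat >> h.py <<'E'
from scipy.optimize import minimize
WEDGE=np.array([[14.35,-20],[14.35,120],[2.35,120],[-14.35,20],[-14.35,-20]])/1000
BLOCK=np.array([[-52.5,-74],[52.5,-74],[52.5,74],[-52.5,74]])/1000
def poly3(p,shape,z):
    c,s=np.cos(p[2]),np.sin(p[2]);R=np.array([[c,-s],[s,c]])
    return np.c_[shape@R.T+p[:2],np.full(len(shape),z)]
def fit(C,mask,shape,z,p0):
    m=cv2.GaussianBlur(mask.astype(np.float32),(0,0),0.7)
    def cost(q):
        p=np.array([q[0]/1000,q[1]/1000,q[2]/100])+p0
        pts=proj(C,poly3(p,shape,z))
        r=np.zeros(mask.shape,np.uint8);cv2.fillPoly(r,[np.round((pts)*256).astype(np.int32)],255,cv2.LINE_AA,8)
        return float(((cv2.GaussianBlur(r.astype(np.float32)/255,(0,0),0.7)-m)**2).sum())
    best=None
    x=np.zeros(3)
    for st in(8,2,.7):
        r=minimize(cost,x,method='Nelder-Mead',options=dict(initial_simplex=np.vstack([x,x+[st,0,0],x+[0,st,0],x+[0,0,st*1.5]]),xatol=.01,fatol=.01,maxiter=400));x=r.x
    return np.array([x[0]/1000,x[1]/1000,x[2]/100])+p0,r.fun,mask.sum()
E
python3 - <<'E'
from h import *
s=env.observe();C=cam('wrist',s)
im=cv2.imread('pics/c.png');hsv=cv2.cvtColor(im,cv2.COLOR_BGR2HSV)
print(hsv[215,333],hsv[200,270],hsv[258,335])
m=(hsv[:,:,2]>200)&(hsv[:,:,1]<150)
m[:, :300]=0;m[:,365:]=0;m[:145]=0;m[280:]=0
p,f,n=fit(C,m,WEDGE,.02,np.array([.6333,-.3561,np.radians(13)]))
print(p,np.degrees(p[2]),f,n)
v=im.copy();cv2.polylines(v,[np.round(proj(C,poly3(p,WEDGE,.02))).astype(int)],1,(0,0,255),1)
cv2.imwrite('pics/d.png',cv2.resize(v[130:290,270:400],None,fx=3.7,fy=3.7,interpolation=cv2.INTER_NEAREST))
cT=cam('top');print(proj(cT,poly3(p,WEDGE,.02)).round(1).tolist())
R=s['tool_rot'];print('grip in tool',(R.T@(np.r_[p[:2],.02]-s['position'])*1000).round(1))
E
```

```text
[ 20  99 225] [ 16 135 157] [ 19 102 224]
[ 0.62943658 -0.3572911   0.31756853] 18.195336376454815 120.96705627441406 1921
[[419.6, 155.0], [375.5, 170.3], [376.9, 174.1], [410.6, 168.2], [423.2, 163.8]]
grip in tool [-89.   20.7 181.5]
```

View pics/d.png

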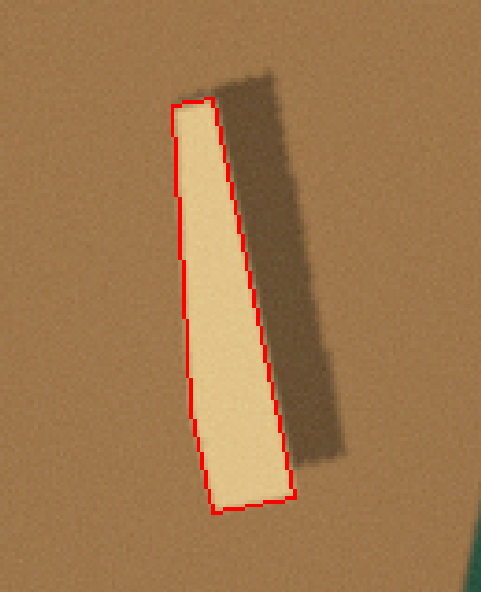

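Emit:
move_arm(moves=[[431, 25, 0, 0.15], [431, 25, 0, 0.15], [431, 25, 0, 0.15], [431, 25, 0, 0.15], [431, 25, 0, 0.15], [431, 25, 0, 0.15], [431, 25, 0, 0.15], [431, 25, 0, 0.15], [431, 25, 0, 0.15], [431, 25, 0, 0.15], [431, 25, 0, 0.15], [431, 25, 0, 0.15]], grip=1)

```text
time_s: 3.7
position: [0.5808, 0.1596, 0.2014]
tool_rot: [[0.048, 0.999, 0.0], [0.999, -0.048, -0.0], [-0.0, 0.0, -1.0]]
ft_force: [-0.2, 0.3, 0.3]
grip_width: 0.0002
```

```bash
python3 - <<'E'
from h import *
s=env.observe();print(s['time_s'],s['position'],s['tool_rot'].round(3).tolist(),s['q'],s['grip_width'])
im=env.get_image('wrist');C=cam('wrist',s)
cv2.imwrite('pics/e.png',im[:,:,::-1])
for n,z in [('corner',.015),('mouth',.015),('block_center',.027),('gouge_center',.02)]:
    for r in env.tip_of('wrist',n)[:2]:
        p=r['point'];print(n,round(r['conf'],2),np.round(p),unproj(C,[p[1],p[0]],z)[0].round(4))
E
```

```text
3.7 [0.58075343 0.15962944 0.20135016] [[0.048, 0.999, 0.0], [0.999, -0.048, -0.0], [-0.0, 0.0, -1.0]] [ 4.12488008e+00  2.83101681e+01  6.85405485e+01 -1.29948479e-02
  8.31480950e+01  6.88680758e+00] 0.0001917917232500611
corner 0.58 [113. 374.] [0.6451 0.2345 0.015 ]
mouth 0.88 [239. 267.] [0.5126 0.0897 0.015 ]
block_center 0.87 [157.  70.] [0.3042 0.2047 0.027 ]
block_center 0.84 [193. 315.] [0.5758 0.1495 0.027 ]
gouge_center 0.67 [186. 198.] [0.4393 0.1629 0.02  ]
```

View pics/e.png

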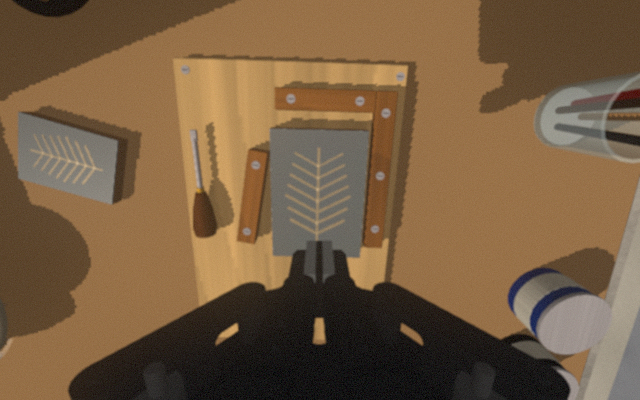

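The wrist view shows:
- **Fences:** L-shaped back fence and end stop, inner corner at about (375,110); tapered fence at (253,195).
- **Block:** at (318,190), short of the stop.
- **Look-alike and gouge:** small block at (70,157) and gouge at (200,190), both well clear.

I'll fit the board frame and the block.

```bash
cat >> h.py <<'E'
L=np.array([[0,-155],[22,-155],[22,22],[-105,22],[-105,0],[0,0]])/1000.
n_=np.array([-110,18.4]);n_=n_/np.linalg.norm(n_)*22
TF=np.array([[-131.2,-155],[-112.8,-45],np.array([-112.8,-45])+n_,np.array([-131.2,-155])+n_])/1000.
def fitm(C,mask,shapes,z,p0,valid=None,steps=(8,2,.7)):
    m=cv2.GaussianBlur(mask.astype(np.float32),(0,0),0.7)
    w=np.ones(mask.shape,np.float32) if valid is None else valid.astype(np.float32)
    def cost(q):
        p=np.array([q[0]/1000,q[1]/1000,q[2]/100])+p0
        r=np.zeros(mask.shape,np.uint8)
        for sh in shapes: cv2.fillPoly(r,[np.round(proj(C,poly3(p,sh,z))*256).astype(np.int32)],255,cv2.LINE_AA,8)
        return float((w*(cv2.GaussianBlur(r.astype(np.float32)/255,(0,0),0.7)-m)**2).sum())
    x=np.zeros(3)
    for st in steps:
        r=minimize(cost,x,method='Nelder-Mead',options=dict(initial_simplex=np.vstack([x,x+[st,0,0],x+[0,st,0],x+[0,0,st*1.5]]),xatol=.01,fatol=.01,maxiter=400));x=r.x
    return np.array([x[0]/1000,x[1]/1000,x[2]/100])+p0,r.fun,mask.sum()
E
python3 - <<'E'
from h import *
s=env.observe();C=cam('wrist',s)
im=cv2.imread('pics/e.png');hsv=cv2.cvtColor(im,cv2.COLOR_BGR2HSV)
for y,x in[(100,330),(170,385),(190,253),(200,230),(150,265),(150,300),(250,280),(105,420)]:print((y,x),hsv[y,x])
np.save('/tmp/hsv.npy',hsv)
E
```

```text
(100, 330) [ 15 174 138]
(170, 385) [ 14 163 119]
(190, 253) [ 14 170 144]
(200, 230) [ 16 124 162]
(150, 265) [ 15 132  95]
(150, 300) [ 10  28 111]
(250, 280) [ 21  24 106]
(105, 420) [ 16 137 149]
```

```bash
cat >> h.py <<'E'
def measure(im,C,pc0,pb0,valid=None,zb=.039):
    hsv=cv2.cvtColor(im,cv2.COLOR_BGR2HSV).astype(int)
    near=np.zeros(im.shape[:2],np.uint8)
    for sh in(L,TF):
        cv2.fillPoly(near,[np.round(proj(C,poly3(pc0,sh,.033))).astype(np.int32)],1)
    nd=cv2.dilate(near,np.ones((23,23)))>0
    brown=(hsv[:,:,1]>148)&(hsv[:,:,2]>100)&nd
    brown=cv2.morphologyEx(brown.astype(np.uint8),cv2.MORPH_CLOSE,np.ones((5,5)))>0
    brown=cv2.morphologyEx(brown.astype(np.uint8),cv2.MORPH_OPEN,np.ones((5,5)))>0
    pc=fitm(C,brown,(L,TF),.033,pc0,valid)
    b=np.zeros(im.shape[:2],np.uint8);cv2.fillPoly(b,[np.round(proj(C,poly3(pb0,BLOCK,zb))).astype(np.int32)],1)
    bd=cv2.dilate(b,np.ones((31,31)))>0
    g=(hsv[:,:,1]<70)&(hsv[:,:,2]>65)&bd
    g=cv2.morphologyEx(g.astype(np.uint8),cv2.MORPH_CLOSE,np.ones((9,9)))>0
    g=cv2.morphologyEx(g.astype(np.uint8),cv2.MORPH_OPEN,np.ones((5,5)))>0
    pb=fitm(C,g,(BLOCK,),zb,pb0,valid)
    return pc,pb,brown,g
def rel(pc,p):
    c,s=np.cos(pc[2]),np.sin(pc[2]);d=p[:2]-pc[:2]
    return np.array([c*d[0]+s*d[1],-s*d[0]+c*d[1],p[2]-pc[2]])
def draw(im,C,pc,pb,zb=.039):
    v=im.copy()
    for sh,p,z in((L,pc,.033),(TF,pc,.033),(BLOCK,pb,zb)):
        cv2.polylines(v,[np.round(proj(C,poly3(p,sh,z))*16).astype(np.int32)],1,(0,0,255),1,cv2.LINE_AA,4)
    return v
E
python3 - <<'E'
from h import *
s=env.observe();C=cam('wrist',s);im=cv2.imread('pics/e.png')
val=np.ones(im.shape[:2],bool);val[238:,285:360]=0;val[262:]=0
a,b,br,g=measure(im,C,np.array([.645,.232,-.05]),np.array([.576,.150,-.05]),val)
print(a,b);print('block in corner',rel(a[0],b[0]),'yaw',np.degrees(a[0][2]))
v=draw(im,C,a[0],b[0]);v2=im.copy();v2[br]=(255,0,0);v2[g]=(0,255,0)
cv2.imwrite('pics/f.png',np.hstack([cv2.resize(q[80:270,220:410],None,fx=2,fy=2,interpolation=cv2.INTER_CUBIC) for q in(v,v2)]))
E
```

```text
(array([ 0.64198542,  0.23547892, -0.07275663]), np.float64(891.6513061523438), np.int64(6461)) (array([ 0.57841858,  0.14683051, -0.0740224 ]), np.float64(265.8499450683594), np.int64(12278))
block in corner [-0.0569546  -0.09303471 -0.00126577] yaw -4.168647847376911
```

View pics/f.png

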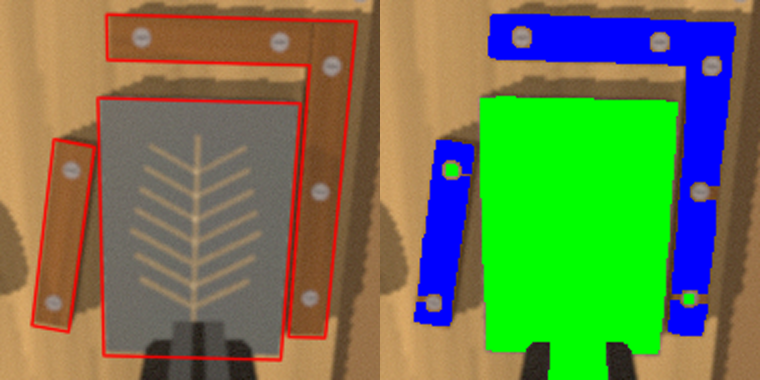

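The fits overlay the picture well. The block sits at (-57, -93) mm in the corner frame, so it is 4.5 mm off the fence and 19 mm short of the stop. The fingers go down behind it, closed.

Emit:
move_arm(moves=[[-50, -2, 0, 0.025], [-100, -4, 0, 0.025], [-125, -4.5, 40, 0.025], [-125, -4.5, 80, 0.025], [-125, -4.5, 120, 0.025], [-125, -4.5, 150, 0.025], [-125, -4.5, 170, 0.025], [-125, -4.5, 179, 0.025], [-125, -4.5, 179, 0.025], [-125, -4.5, 179, 0.025]])

```text
time_s: 4.95
position: [0.5708, 0.0359, 0.0233]
tool_rot: [[0.072, 0.997, 0.002], [0.997, -0.072, -0.0], [-0.0, 0.002, -1.0]]
ft_force: [0.3, 0.4, 0.7]
grip_width: -0.0001
```

```bash
cat >> h.py <<'E'
PC=np.array([0.64198542,0.23547892,-0.07275663])
def tcp():
    s=env.observe();R=s['tool_rot']
    p=rel(PC,np.r_[s['position'][:2],np.arctan2(R[1,1],R[0,1])])
    c,sn=np.cos(PC[2]),np.sin(PC[2]);f=s['ft_force']
    return dict(t=round(s['time_s'],2),xy=(p[:2]*1000).round(2),z=round(s['position'][2]*1000,2),yawdeg=round(np.degrees(p[2]),2),f=np.array([c*f[0]+sn*f[1],-sn*f[0]+c*f[1],f[2]]).round(1),w=round(s['grip_width']*1000,2))
E
python3 - <<'E'
from h import *
print(tcp())
s=env.observe();im=env.get_image('wrist');cv2.imwrite('pics/g.png',im[:,:,::-1])
im=env.get_image('scene');cv2.imwrite('pics/g2.png',cv2.resize(im[150:280,260:460],(800,520))[:,:,::-1])
E
```

```text
{'t': 4.95, 'xy': array([ -56.46, -204.25]), 'z': np.float64(23.32), 'yawdeg': np.float64(0.03), 'f': array([0.3, 0.4, 0.7]), 'w': -0.1}
```

View pics/g.png

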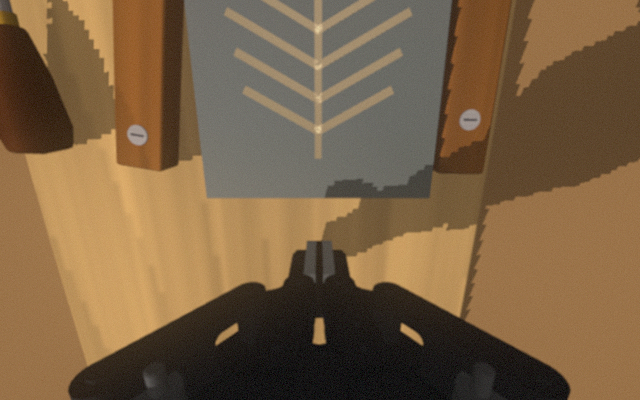

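Emit:
move_arm(moves=[[8, 0, 0, 0], [16, 0, 0, 0], [20, 0, 0, 0], [22, 0, 0, 0], [24, 0, 0, 0], [26, 0, 0, 0], [28, 0, 0, 0], [30, 0, 0, 0], [32, 0, 0, 0], [34, 0, 0, 0], [36, 0, 0, 0], [38, 0, 0, 0], [40, 0, 0, 0], [40, 0, 0, 0]])

```text
time_s: 6.45
position: [0.573, 0.0764, 0.0223]
tool_rot: [[0.072, 0.997, 0.0], [0.997, -0.072, 0.0], [0.0, -0.0, -1.0]]
ft_force: [0.2, -0.6, 0.5]
grip_width: -0.0001
```

```bash
python3 - <<'E'
from h import *
print(tcp())
s=env.observe();im=env.get_image('wrist');cv2.imwrite('pics/h.png',im[:,:,::-1])
E
```

```text
{'t': 6.45, 'xy': array([ -57.19, -163.67]), 'z': np.float64(22.3), 'yawdeg': np.float64(0.05), 'f': array([ 0.2, -0.6,  0.5]), 'w': -0.13}
```

View pics/h.png

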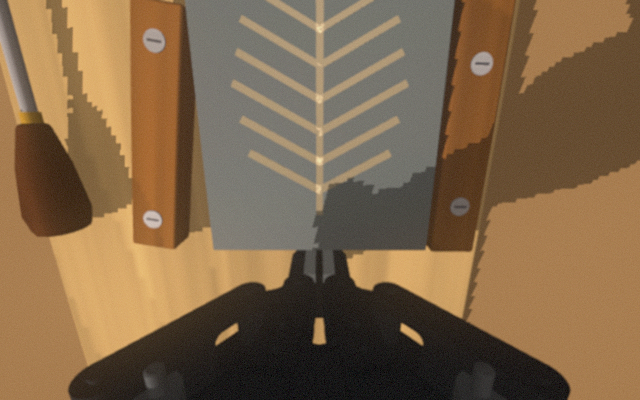

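The block is moving squarely with the fingers in contact: its rear edge is level at row 249. I continue in small steps and watch the force.

Emit:
move_arm(moves=[[1, 0, 0, 0], [2, 0, 0, 0], [3, 0, 0, 0], [3, 0, 0, 0]])

```text
time_s: 6.9
position: [0.5733, 0.079, 0.0223]
tool_rot: [[0.072, 0.997, 0.0], [0.997, -0.072, 0.0], [0.0, -0.0, -1.0]]
ft_force: [0.7, -0.6, 0.2]
grip_width: 0.0003
```

```bash
python3 - <<'E'
from h import *
print(tcp());s=env.observe();C=cam('wrist',s);im=env.get_image('wrist');cv2.imwrite('pics/i.png',im[:,:,::-1])
g=cv2.cvtColor(im,cv2.COLOR_RGB2GRAY).astype(float)
for c in(240,260,380,400):
    d=np.diff(g[235:270,c-3:c+4].mean(1));r=235.5+np.argmax(d);P=unproj(C,[[c,r]],.039)[0];print(c,r,(rel(PC,np.r_[P[:2],0])[:2]*1000).round(1))
E
```

```text
{'t': 6.9, 'xy': array([ -57.13, -161.01]), 'z': np.float64(22.31), 'yawdeg': np.float64(0.04), 'f': array([ 0.7, -0.5,  0.2]), 'w': 0.27}
240 249.5 [ -95.3 -147.7]
260 250.5 [ -85.7 -148.2]
380 249.5 [ -27.9 -147.6]
400 249.5 [ -18.2 -147.6]
```

Emit:
move_arm(moves=[[0.5, 0, 0, 0], [1, 0, 0, 0], [1, 0, 0, 0]])

```text
time_s: 7.25
position: [0.5733, 0.0798, 0.0223]
tool_rot: [[0.072, 0.997, -0.0], [0.997, -0.072, -0.0], [-0.0, -0.0, -1.0]]
ft_force: [0.1, -3.3, 0.5]
grip_width: 0.0001
```

Emit:
move_arm(moves=[[0.5, 0, 0, 0], [1, 0, 0, 0], [1, 0, 0, 0]])

```text
time_s: 7.55
position: [0.5733, 0.0799, 0.0223]
tool_rot: [[0.072, 0.997, -0.001], [0.997, -0.072, -0.002], [-0.002, -0.001, -1.0]]
ft_force: [-2.5, -8.1, 1.1]
grip_width: -0.0002
```

Contact with the end stop: the force rose to 8 N with no further travel. I back off and lift, then check.

Emit:
move_arm(moves=[[-15, 0, 0, 0], [-40, 0, 0, 0], [-40, 0, -50, 0], [-40, 0, -100, 0], [-40, 0, -150, 0], [-40, 0, -180, 0], [-20, 0, -180, 0], [30, 0, -180, 0], [70, 0, -180, 0], [70, 0, -180, 0], [70, 0, -180, 0]])

```text
time_s: 8.65
position: [0.5783, 0.1511, 0.2021]
tool_rot: [[0.07, 0.998, -0.0], [0.998, -0.07, 0.0], [0.0, -0.0, -1.0]]
ft_force: [0.3, -0.6, -0.1]
grip_width: -0.0004
```

```bash
python3 - <<'E'
from h import *
print(tcp());s=env.observe();C=cam('wrist',s);im=env.get_image('wrist')[:,:,::-1].copy()
val=np.ones(im.shape[:2],bool);val[235:,270:370]=0;val[258:]=0
pb0=np.r_[poly3(PC,np.array([[-.057,-.074]]),0)[0,:2],PC[2]]
a,b,br,g=measure(im,C,PC,pb0,val)
print(a,b);print('block in corner',rel(a[0],b[0]), rel(PC,b[0]))
cv2.imwrite('pics/j.png',cv2.resize(draw(im,C,a[0],b[0])[60:300,200:440],None,fx=2.5,fy=2.5))
E
```

```text
{'t': 8.65, 'xy': array([-57.35, -88.81]), 'z': np.float64(202.11), 'yawdeg': np.float64(0.13), 'f': array([ 0.4, -0.6, -0.1]), 'w': -0.39}
(array([ 0.64230533,  0.23506016, -0.07764279]), np.float64(1001.1219482421875), np.int64(6415)) (array([ 0.57940564,  0.16484889, -0.06876999]), np.float64(502.432373046875), np.int64(13537))
block in corner [-0.05726427 -0.07487855  0.0088728 ] [-0.05727995 -0.07499225  0.00398664]
```

View pics/j.png

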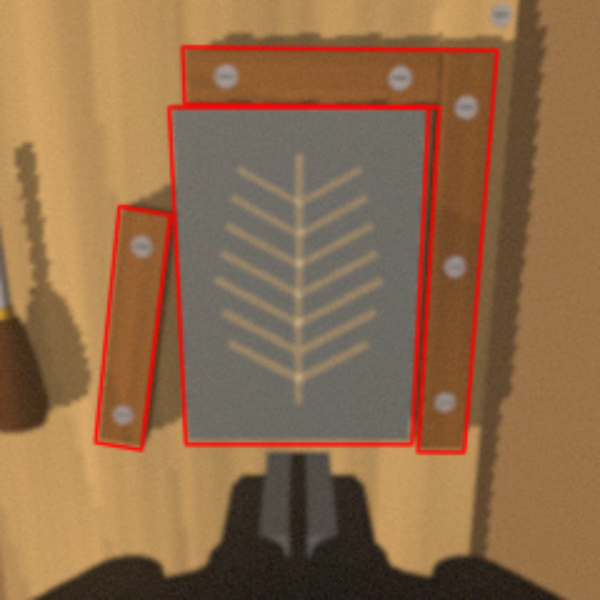

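The block is home at (-57.3, -75) mm in the corner frame. Now I go over the beech wedge.

Emit:
move_arm(moves=[[-504, 87, 0, -0.388], [-504, 87, 0, -0.388], [-504, 87, 0, -0.388], [-504, 87, 0, -0.388], [-504, 87, 0, -0.388], [-504, 87, 0, -0.388], [-504, 87, 0, -0.388], [-504, 87, 0, -0.388], [-504, 87, 0, -0.388], [-504, 87, 50, -0.388], [-504, 87, 90, -0.388], [-504, 87, 110, -0.388], [-504, 87, 110, -0.388], [-504, 87, 110, -0.388], [-504, 87, 110, -0.388]], grip=0.35, grip_force=40)

```text
time_s: 10.2
position: [0.6297, -0.3586, 0.0955]
tool_rot: [[-0.311, 0.95, 0.004], [0.95, 0.311, -0.003], [-0.004, 0.003, -1.0]]
ft_force: [-0.1, 0.7, 0.8]
grip_width: 0.0556
```

```bash
python3 - <<'E'
from h import *
print(tcp());s=env.observe();print(s['position'],s['tool_rot'].round(3).tolist());C=cam('wrist',s);im=env.get_image('wrist')[:,:,::-1].copy()
w=np.array([.62944,-.35729,.31757])
print('grip in tool',(s['tool_rot'].T@(np.r_[w[:2],.0]-s['position'])*1000).round(1),'yaw err',np.degrees(w[2]-np.arctan2(s['tool_rot'][1,1],s['tool_rot'][0,1])))
v=im.copy();cv2.polylines(v,[np.round(proj(C,poly3(w,WEDGE,.02))).astype(int)],1,(0,0,255),1)
cv2.imwrite('pics/k.png',v)
E
```

```text
{'t': 10.2, 'xy': array([  30.93, -593.44]), 'z': np.float64(95.54), 'yawdeg': np.float64(22.28), 'f': array([-0.1,  0.7,  0.8]), 'w': 55.65}
[ 0.62969921 -0.35864215  0.09553795] [[-0.311, 0.95, 0.004], [0.95, 0.311, -0.003], [-0.004, 0.003, -1.0]]
grip in tool [ 1.7 -0.1 95.5] yaw err 0.08057492648416695
```

View pics/k.png

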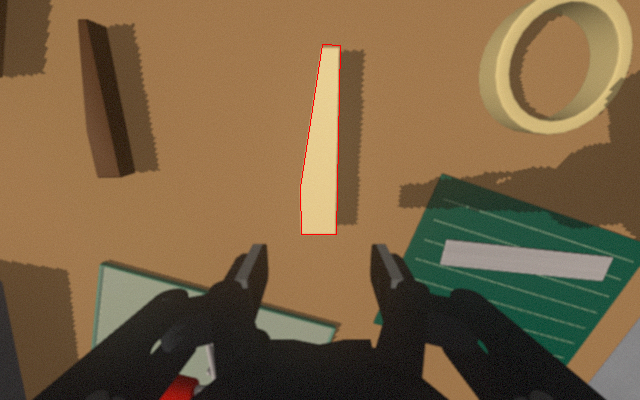

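The outline matches again. The walnut wedge at (105,100) is clear, and the mat and slab are clear of the fingers. I descend part way.

Emit:
move_arm(moves=[[0, 0, 30, 0], [0, 0, 60, 0], [0, 0, 60, 0], [0, 0, 60, 0]])

```text
time_s: 10.65
position: [0.6297, -0.3583, 0.0343]
tool_rot: [[-0.311, 0.95, 0.002], [0.95, 0.311, -0.001], [-0.002, 0.001, -1.0]]
ft_force: [-0.3, -0.0, 0.8]
grip_width: 0.0553
```

```bash
python3 - <<'E'
from h import *
print(tcp());s=env.observe()
w=np.array([.62944,-.35729,.31757])
print('grip in tool',(s['tool_rot'].T@(np.r_[w[:2],.0]-s['position'])*1000).round(1),'yaw err',np.degrees(w[2]-np.arctan2(s['tool_rot'][1,1],s['tool_rot'][0,1])))
E
```

```text
{'t': 10.65, 'xy': array([  30.9 , -593.09]), 'z': np.float64(34.34), 'yawdeg': np.float64(22.31), 'f': array([-0.3, -0.1,  0.8]), 'w': 55.3}
grip in tool [ 1.1  0.  34.3] yaw err 0.05904076986807686
```

Emit:
move_arm(moves=[[0.5, 0, 15, 0], [0.5, 0, 26, 0], [0.5, 0, 30, 0], [0.5, 0, 30, 0]])

```text
time_s: 11.05
position: [0.6286, -0.3575, 0.0015]
tool_rot: [[-0.311, 0.95, -0.001], [0.95, 0.311, 0.001], [0.001, -0.001, -1.0]]
ft_force: [-0.3, 0.4, -0.9]
grip_width: 0.0555
```

Emit:
move_arm(moves=[[0, 0, 0, 0], [0, 0, 0, 0], [0, 0, 0, 0], [0, 0, 0, 0], [0, 0, 0, 0], [0, 0, 0, 0]], grip=1, grip_force=40)

```text
time_s: 11.65
position: [0.6291, -0.358, 0.0031]
tool_rot: [[-0.311, 0.95, 0.001], [0.95, 0.311, -0.001], [-0.001, 0.001, -1.0]]
ft_force: [0.5, 0.5, 4.7]
grip_width: 0.0279
```

```bash
python3 - <<'E'
from h import *
print(tcp());s=env.observe();C=cam('wrist',s);im=env.get_image('wrist')[:,:,::-1].copy()
cv2.imwrite('pics/l.png',im)
E
```

```text
{'t': 11.65, 'xy': array([  30.34, -592.81]), 'z': np.float64(3.05), 'yawdeg': np.float64(22.27), 'f': array([0.4, 0.6, 4.7]), 'w': 27.89}
```

View pics/l.png

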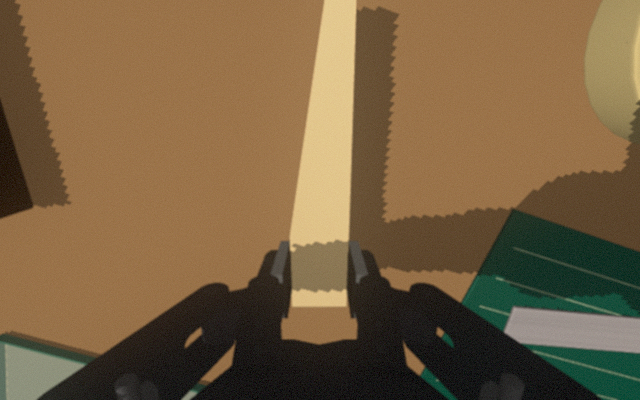

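Gripped with a 27.9 mm opening. The view shows the wedge between the pads, straight face on the right. I lift it and measure its pose in the hand.

Emit:
move_arm(moves=[[0, 0, -10, 0], [0, 0, -40, 0], [0, 0, -80, 0], [0, 0, -80, 0], [0, 0, -80, 0], [0, 0, -80, 0]])

```text
time_s: 12.3
position: [0.6282, -0.3572, 0.081]
tool_rot: [[-0.311, 0.95, -0.002], [0.95, 0.311, 0.002], [0.002, -0.001, -1.0]]
ft_force: [0.5, -0.4, -1.3]
grip_width: 0.0279
```

```bash
cat >> h.py <<'E'
PC=np.array([0.6421,0.2353,-0.0750])
def inhand(dz=.017,save=None,vlim=1000):
    s=env.observe();C=cam('wrist',s);im=env.get_image('wrist')[:,:,::-1].copy()
    R=s['tool_rot'];th=np.arctan2(R[1,1],R[0,1]);p0=np.r_[s['position'][:2],th]
    hsv=cv2.cvtColor(im,cv2.COLOR_BGR2HSV).astype(int)
    near=np.zeros(im.shape[:2],np.uint8);cv2.fillPoly(near,[np.round(proj(C,poly3(p0,WEDGE,s['position'][2]+dz))).astype(np.int32)],1)
    nd=cv2.dilate(near,np.ones((31,31)))>0
    m=(hsv[:,:,2]>195)&(hsv[:,:,1]<130)&nd
    val=np.ones(im.shape[:2],bool);val[230:292]=0;val[320:]=0;val[:,:230]=0;val[:,420:]=0
    p,f,n=fitm(C,m&val,(WEDGE,),s['position'][2]+dz,p0,val,steps=(4,1,.4))
    if save:
        v=im.copy();cv2.polylines(v,[np.round(proj(C,poly3(p,WEDGE,s['position'][2]+dz))).astype(np.int32)],1,(0,0,255),1);cv2.imwrite(save,v)
    q=rel(p0,p); nose=poly3(p,np.array([[.01435,.12]]),0)[0,:2]
    return q,f,n,p,rel(PC,np.r_[nose,p[2]])
E
python3 - <<'E'
from h import *
print(tcp())
q,f,n,p,no=inhand(save='pics/m.png');print('wedge grip rel tool (toolY,toolX) mm',(q[:2]*1000).round(2),np.degrees(q[2]).round(2),f,n);print('nose in corner',no)
im=env.get_image('scene');cv2.imwrite('pics/m2.png',cv2.resize(im[120:260,200:400],(800,560))[:,:,::-1])
E
```

```text
{'t': 12.3, 'xy': array([  30.59, -591.9 ]), 'z': np.float64(80.98), 'yawdeg': np.float64(22.4), 'f': array([ 0.5, -0.4, -1.3]), 'w': 27.86}
wedge grip rel tool (toolY,toolX) mm [0.09 0.69] 0.07 292.6428527832031 11289
nose in corner [-0.00220344 -0.47485943  0.39223168]
```

View pics/m.png

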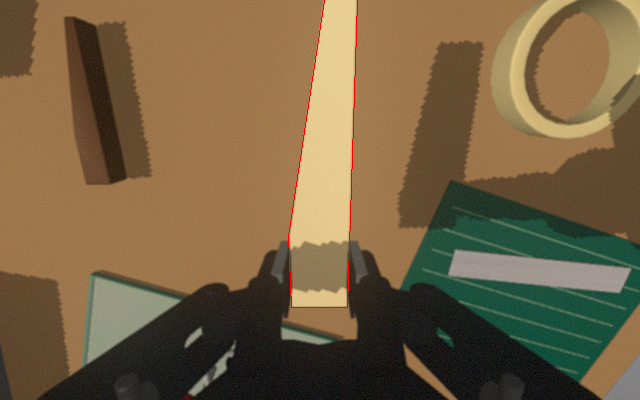

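View pics/m2.png

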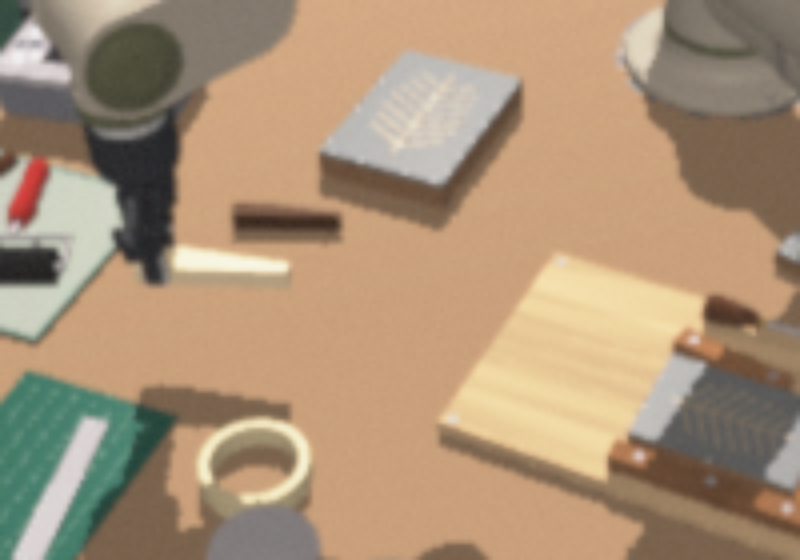

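The wedge hangs level and centred (+0.7 mm along, 0.07°), with its nose about 120.7 mm ahead of the TCP. I carry it to just outside the mouth.

Emit:
move_arm(moves=[[40, -4, 0, 0.06], [80, -8, 0, 0.12], [120, -12, 0, 0.18], [160, -16, 0, 0.24], [200, -20, 0, 0.3], [240, -24, 0, 0.36], [280, -28, 0, 0.391], [310, -32, 0, 0.391], [330, -34, 10, 0.391], [334.5, -34.4, 25, 0.391], [334.5, -34.4, 36, 0.391], [334.5, -34.4, 36, 0.391], [334.5, -34.4, 36, 0.391], [334.5, -34.4, 36, 0.391]])

```text
time_s: 13.8
position: [0.4926, -0.051, 0.0467]
tool_rot: [[0.076, 0.997, 0.001], [0.997, -0.076, -0.0], [-0.0, 0.001, -1.0]]
ft_force: [0.1, 0.3, -0.9]
grip_width: 0.0279
```

```bash
python3 - <<'E'
from h import *
print(tcp())
q,f,n,p,no=inhand(save='pics/n.png');print('grip rel tool',(q[:2]*1000).round(2),np.degrees(q[2]).round(2),f,n);print('nose in corner',no)
E
```

```text
{'t': 13.8, 'xy': array([-127.59, -296.72]), 'z': np.float64(46.66), 'yawdeg': np.float64(-0.04), 'f': array([ 0.1,  0.3, -0.9]), 'w': 27.85}
grip rel tool [0.05 0.71] 0.28 2976.16162109375 8494
nose in corner [-0.11369864 -0.17595706  0.00418299]
```

View pics/n.png

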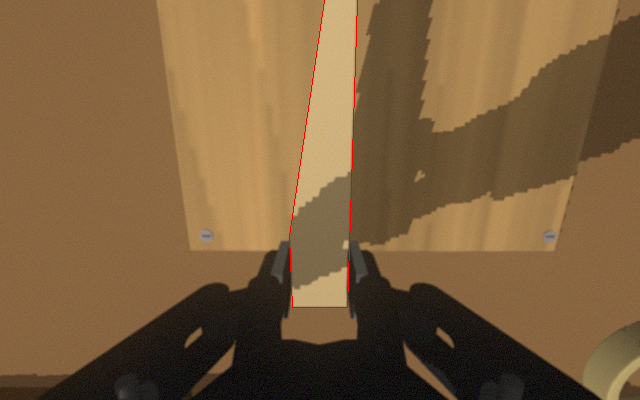

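In-hand pose unchanged, nose at (-113.5, -176) mm. I lower it to the board.

Emit:
move_arm(moves=[[0, -1, 10, 0], [0, -1, 20, 0], [0, -1, 25, 0], [0, -1, 27, 0], [0, -1, 27, 0], [0, -1, 27, 0], [0, -1, 27, 0]])

```text
time_s: 14.55
position: [0.4914, -0.0504, 0.0196]
tool_rot: [[0.075, 0.997, 0.001], [0.997, -0.075, -0.0], [-0.0, 0.001, -1.0]]
ft_force: [-0.5, -0.9, 0.3]
grip_width: 0.0278
```

```bash
python3 - <<'E'
from h import *
print(tcp())
im=env.get_image('scene');cv2.imwrite('pics/o.png',cv2.resize(im[160:260,280:440],(800,500),interpolation=cv2.INTER_CUBIC)[:,:,::-1])
im=env.get_image('top');cv2.imwrite('pics/o2.png',cv2.resize(im[140:250,190:350],(800,550),interpolation=cv2.INTER_CUBIC)[:,:,::-1])
print(env.tip_of('top','wedge_nose')[:1])
C=cam('top')
for r in env.tip_of('top','wedge_nose')[:2]: P=unproj(C,[r['point'][1],r['point'][0]],.025)[0];print(r['conf'],rel(PC,np.r_[P[:2],0]))
E
```

```text
{'t': 14.55, 'xy': array([-128.91, -296.22]), 'z': np.float64(19.57), 'yawdeg': np.float64(0.0), 'f': array([-0.5, -0.9,  0.3]), 'w': 27.81}
[]
```

View pics/o.png

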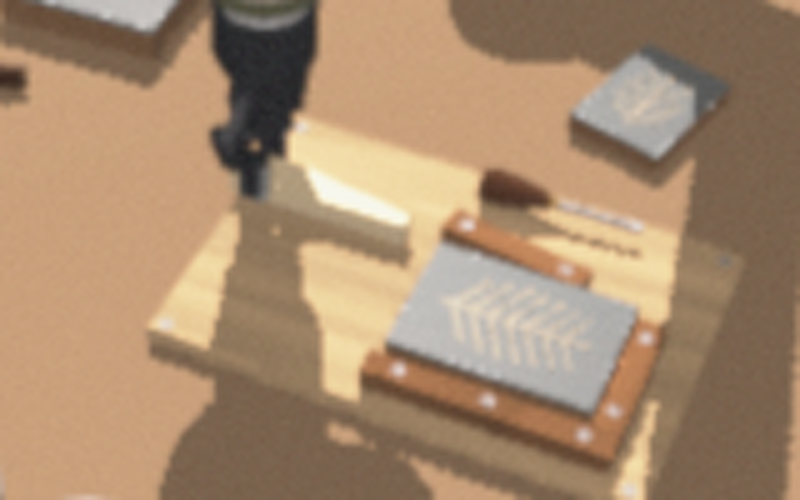

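View pics/o2.png

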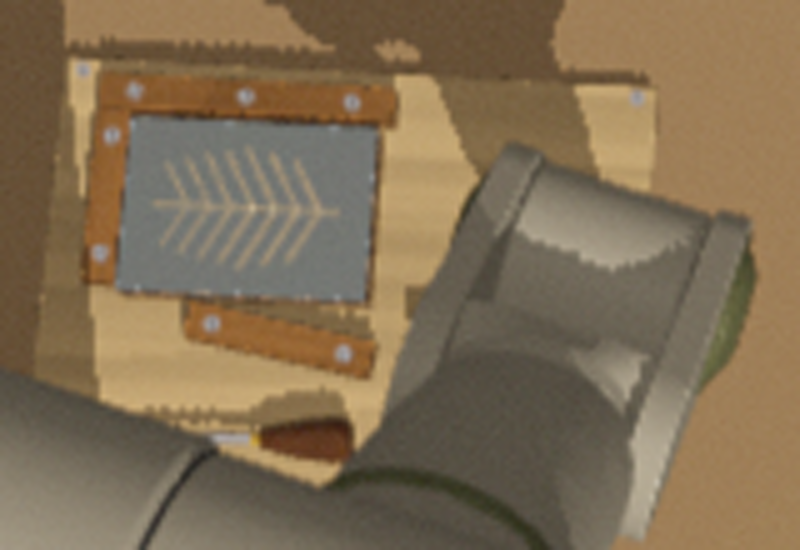

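The wedge is about 1.5 mm above the board and lined up with the mouth in the scene view. I lower it a little more and bring the thin end in.

Emit:
move_arm(moves=[[0, 0, 1.2, 0], [4, 0, 1.2, 0], [9, 0, 1.2, 0], [14, 0, 1.2, 0], [19, 0, 1.2, 0], [23, 0, 1.2, 0], [26, 0, 1.2, 0], [29, 0, 1.2, 0], [32, 0, 1.2, 0], [34, 0, 1.2, 0], [34, 0, 1.2, 0]])

```text
time_s: 15.85
position: [0.4937, -0.0163, 0.0181]
tool_rot: [[0.075, 0.997, 0.0], [0.997, -0.075, 0.0], [0.0, 0.0, -1.0]]
ft_force: [-0.0, 0.4, -0.8]
grip_width: 0.0275
```

```bash
python3 - <<'E'
from h import *
print(tcp())
s=env.observe();im=env.get_image('wrist')[:,:,::-1];cv2.imwrite('pics/p.png',im)
im=env.get_image('scene');cv2.imwrite('pics/p2.png',cv2.resize(im[160:260,280:440],(800,500),interpolation=cv2.INTER_CUBIC)[:,:,::-1])
E
```

```text
{'t': 15.85, 'xy': array([-129.09, -261.98]), 'z': np.float64(18.14), 'yawdeg': np.float64(0.02), 'f': array([-0.1,  0.4, -0.8]), 'w': 27.54}
```

View pics/p.png

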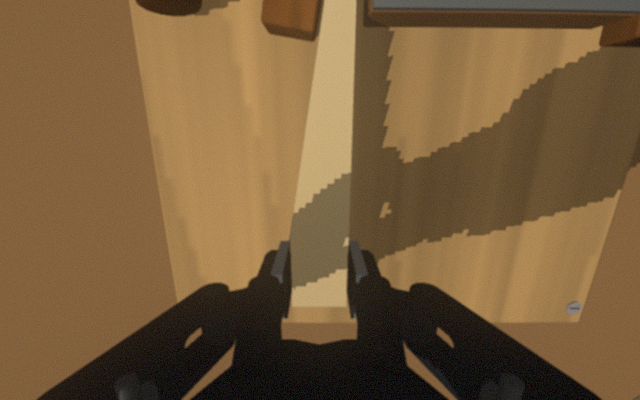

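View pics/p2.png

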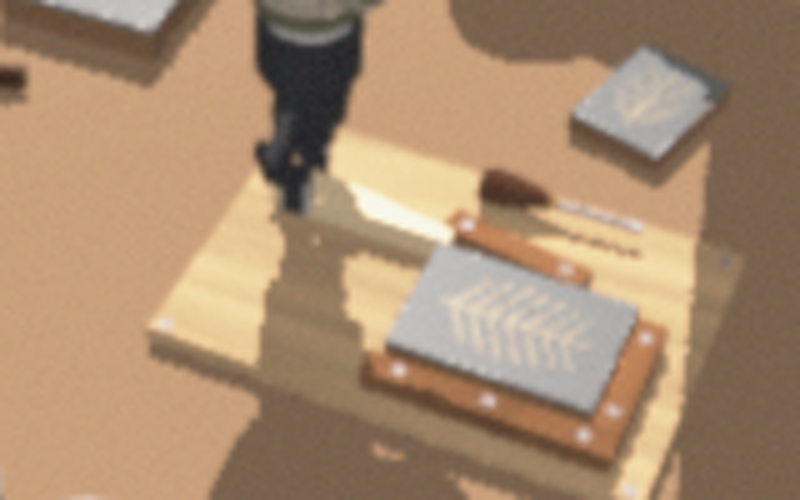

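The nose is inside the mouth, between the fence end at about (319,20) and the block edge at about (368,10). I measure the side clearances.

```bash
python3 - <<'E'
from h import *
print(tcp());s=env.observe();C=cam('wrist',s);im=cv2.imread('pics/p.png')
cv2.imwrite('pics/q.png',cv2.resize(im[0:60,250:400],(750,300),interpolation=cv2.INTER_CUBIC))
c=lambda col,row,z:(rel(PC,np.r_[unproj(C,[[col,row]],z)[0][:2],0])[:2]*1000).round(1)
# expected overlays
v=im.copy()
pb=np.r_[poly3(PC,np.array([[-.0573,-.075]]),0)[0,:2],PC[2]]
pw=poly3(np.r_[s['position'][:2],PC[2]],np.array([[0,.0007]]),0)[0]
v=draw(v,C,PC,pb)
cv2.polylines(v,[np.round(proj(C,poly3(np.r_[pw[:2],PC[2]],WEDGE,.035))).astype(np.int32)],1,(255,0,0),1)
cv2.imwrite('pics/q2.png',cv2.resize(v[0:60,250:400],(750,300),interpolation=cv2.INTER_CUBIC))
E
```

```text
{'t': 15.95, 'xy': array([-129.06, -262.23]), 'z': np.float64(18.14), 'yawdeg': np.float64(0.0), 'f': array([-0.2, -0.7, -0.5]), 'w': 27.79}
```

View pics/q2.png

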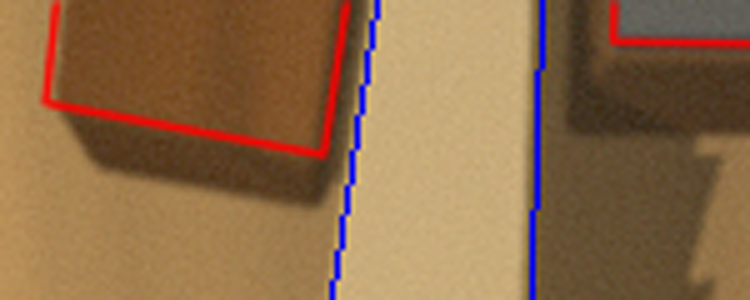

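The model overlay agrees within about half a millimetre. I advance along the taper with clearance on both sides, stopping just before contact.

Emit:
move_arm(moves=[[3, 0.1, 0, 0], [6, 0.4, 0, 0], [9, 0.8, 0, 0], [12, 1.2, 0, 0], [15, 1.6, 0, 0], [18, 2, 0, 0], [21, 2.4, 0, 0], [24, 2.8, 0, 0], [27, 3.2, 0, 0], [30, 3.6, 0, 0], [33, 4, 0, 0], [36, 4.4, 0, 0], [36, 4.4, 0, 0]])

```text
time_s: 17.25
position: [0.5008, 0.0194, 0.0181]
tool_rot: [[0.075, 0.997, -0.0], [0.997, -0.075, 0.0], [0.0, -0.0, -1.0]]
ft_force: [1.1, 0.2, 0.3]
grip_width: 0.0277
```

```bash
python3 - <<'E'
from h import *
print(tcp());
E
```

```text
{'t': 17.25, 'xy': array([-124.68, -225.85]), 'z': np.float64(18.12), 'yawdeg': np.float64(0.02), 'f': array([1.1, 0.2, 0.3]), 'w': 27.7}
```

Emit:
move_arm(moves=[[2, 0.33, 0, 0], [4, 0.66, 0, 0], [6, 1, 0, 0], [8, 1.33, 0, 0], [10, 1.66, 0, 0], [12, 2, 0, 0], [14, 2.33, 0, 0], [16, 2.66, 0, 0], [18, 3, 0, 0], [18, 3, 0, 0]])

```text
time_s: 18.25
position: [0.505, 0.0367, 0.0181]
tool_rot: [[0.075, 0.997, -0.001], [0.997, -0.075, -0.0], [-0.001, -0.0, -1.0]]
ft_force: [-1.8, -3.1, -2.0]
grip_width: 0.028
```

```bash
python3 - <<'E'
from h import *
print(tcp());s=env.observe();C=cam('wrist',s);im=env.get_image('wrist')[:,:,::-1].copy();cv2.imwrite('pics/r.png',im)
E
```

```text
{'t': 18.25, 'xy': array([-121.83, -208.34]), 'z': np.float64(18.07), 'yawdeg': np.float64(0.02), 'f': array([-1.5, -3.3, -2. ]), 'w': 27.99}
```

View pics/r.png

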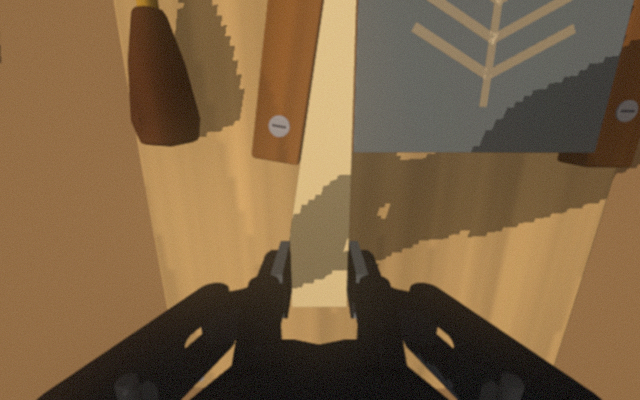

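The wedge now lies against both the block and the fence, with about 3 N of resistance. I continue gently.

Emit:
move_arm(moves=[[1.5, 0.25, 0, 0], [3, 0.5, 0, 0], [4.5, 0.75, 0, 0], [6, 1, 0, 0], [7.5, 1.25, 0, 0], [9, 1.5, 0, 0], [9, 1.5, 0, 0]])

```text
time_s: 19.0
position: [0.5073, 0.046, 0.0181]
tool_rot: [[0.075, 0.997, -0.0], [0.997, -0.075, 0.0], [0.0, -0.0, -1.0]]
ft_force: [-2.0, -2.4, -0.2]
grip_width: 0.0276
```

```bash
python3 - <<'E'
from h import *
print(tcp());s=env.observe();C=cam('wrist',s);im=env.get_image('wrist')[:,:,::-1].copy();cv2.imwrite('pics/s.png',im)
E
```

```text
{'t': 19.0, 'xy': array([-120.21, -198.84]), 'z': np.float64(18.12), 'yawdeg': np.float64(0.01), 'f': array([-1.9, -2.5, -0.2]), 'w': 27.62}
```

View pics/s.png

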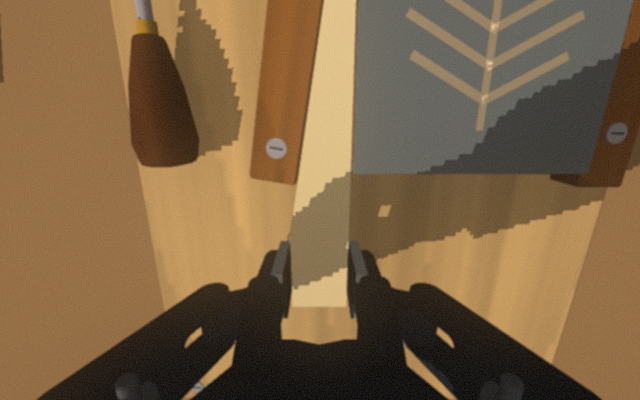

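Emit:
move_arm(moves=[[1, 0.17, 0, 0], [2, 0.33, 0, 0], [3, 0.5, 0, 0], [3, 0.5, 0, 0]])

```text
time_s: 19.45
position: [0.508, 0.0488, 0.0181]
tool_rot: [[0.075, 0.997, -0.0], [0.997, -0.075, 0.0], [0.0, -0.0, -1.0]]
ft_force: [-2.1, -3.0, -0.8]
grip_width: 0.0276
```

Emit:
move_arm(moves=[[0.7, 0.12, 0, 0], [1.5, 0.25, 0, 0], [1.5, 0.25, 0, 0]])

```text
time_s: 19.75
position: [0.5084, 0.0503, 0.0181]
tool_rot: [[0.075, 0.997, -0.0], [0.997, -0.075, 0.0], [0.0, -0.0, -1.0]]
ft_force: [-2.5, -3.0, -0.7]
grip_width: 0.0279
```

```bash
python3 - <<'E'
from h import *
print(tcp());s=env.observe();C=cam('wrist',s);im=env.get_image('wrist')[:,:,::-1].copy();cv2.imwrite('pics/t.png',im)
E
```

```text
{'t': 19.75, 'xy': array([-119.47, -194.54]), 'z': np.float64(18.11), 'yawdeg': np.float64(0.01), 'f': array([-2.3, -3.2, -0.7]), 'w': 27.87}
```

View pics/t.png

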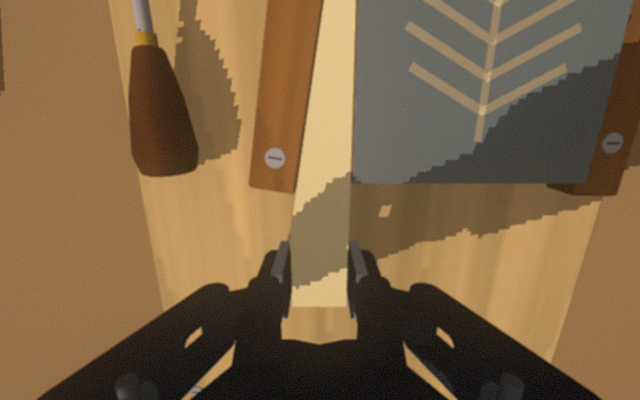

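The force is steady, so the block is still sliding towards the back fence. I continue.

Emit:
move_arm(moves=[[0.7, 0.12, 0, 0], [1.5, 0.25, 0, 0], [1.5, 0.25, 0, 0]])

```text
time_s: 20.1
position: [0.5088, 0.0517, 0.0181]
tool_rot: [[0.075, 0.997, -0.0], [0.997, -0.075, 0.0], [0.0, -0.0, -1.0]]
ft_force: [-3.0, -2.4, -0.4]
grip_width: 0.0278
```

Emit:
move_arm(moves=[[0.7, 0.12, 0, 0], [1.5, 0.25, 0, 0], [1.5, 0.25, 0, 0]])

```text
time_s: 20.4
position: [0.5091, 0.0532, 0.0181]
tool_rot: [[0.075, 0.997, -0.0], [0.997, -0.075, 0.0], [0.0, -0.0, -1.0]]
ft_force: [-2.3, -3.2, -0.2]
grip_width: 0.0275
```

Emit:
move_arm(moves=[[0.7, 0.12, 0, 0], [1.5, 0.25, 0, 0], [1.5, 0.25, 0, 0]])

```text
time_s: 20.7
position: [0.5091, 0.0541, 0.018]
tool_rot: [[0.075, 0.997, -0.001], [0.997, -0.075, -0.001], [-0.001, -0.001, -1.0]]
ft_force: [-5.7, -7.1, 0.7]
grip_width: 0.0274
```

```bash
python3 - <<'E'
from h import *
print(tcp());
E
```

```text
{'t': 20.7, 'xy': array([-119.04, -190.62]), 'z': np.float64(18.04), 'yawdeg': np.float64(-0.01), 'f': array([-5.1, -7.5,  0.7]), 'w': 27.42}
```

Resistance jumped to 7.5 N along and 5 N sideways with the nose at -70 mm. The block is therefore on the back fence. I ease the sideways bias a little and add a little push.

Emit:
move_arm(moves=[[0.3, -0.2, 0, 0], [0.6, -0.5, 0, 0], [0.6, -0.5, 0, 0], [0.6, -0.5, 0, 0]])

```text
time_s: 21.1
position: [0.5091, 0.0545, 0.0182]
tool_rot: [[0.075, 0.997, 0.0], [0.997, -0.075, -0.001], [-0.001, 0.0, -1.0]]
ft_force: [-3.3, -9.3, 0.3]
grip_width: 0.0276
```

```bash
python3 - <<'E'
from h import *
print(tcp());s=env.observe();C=cam('wrist',s);im=env.get_image('wrist')[:,:,::-1].copy();cv2.imwrite('pics/u.png',im)
pb=np.r_[poly3(PC,np.array([[-.0525,-.074]]),0)[0,:2],PC[2]]
v=draw(im,C,PC,pb);cv2.imwrite('pics/u2.png',v)
print(tcp())
im=env.get_image('top');cv2.imwrite('pics/u3.png',cv2.resize(im[140:250,190:350],(800,550),interpolation=cv2.INTER_CUBIC)[:,:,::-1])
im=env.get_image('scene');cv2.imwrite('pics/u4.png',cv2.resize(im[170:260,300:440],(798,513),interpolation=cv2.INTER_CUBIC)[:,:,::-1])
E
```

```text
{'t': 21.1, 'xy': array([-119.06, -190.3 ]), 'z': np.float64(18.16), 'yawdeg': np.float64(-0.03), 'f': array([-2.6, -9.5,  0.3]), 'w': 27.61}
{'t': 21.15, 'xy': array([-119.09, -190.26]), 'z': np.float64(18.14), 'yawdeg': np.float64(-0.02), 'f': array([-2.7, -9.1, -0.2]), 'w': 27.72}
```

View pics/u2.png

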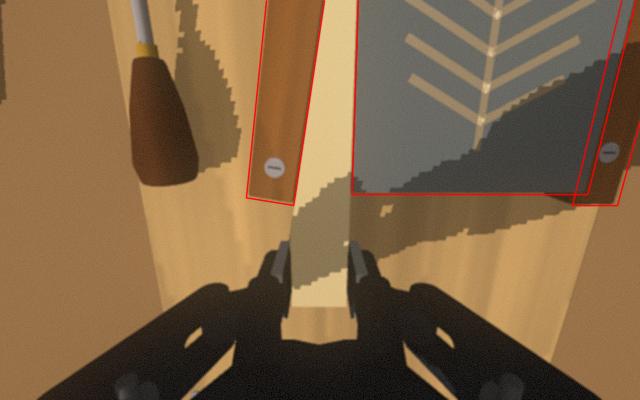

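View pics/u3.png

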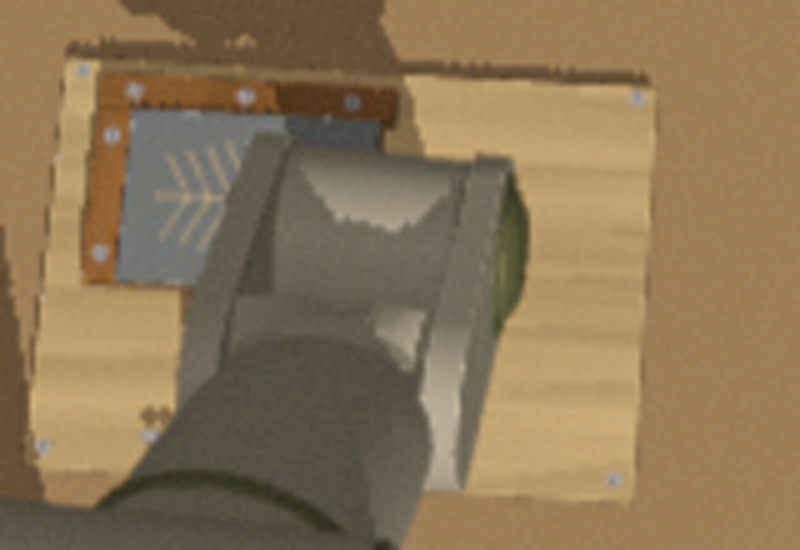

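View pics/u4.png

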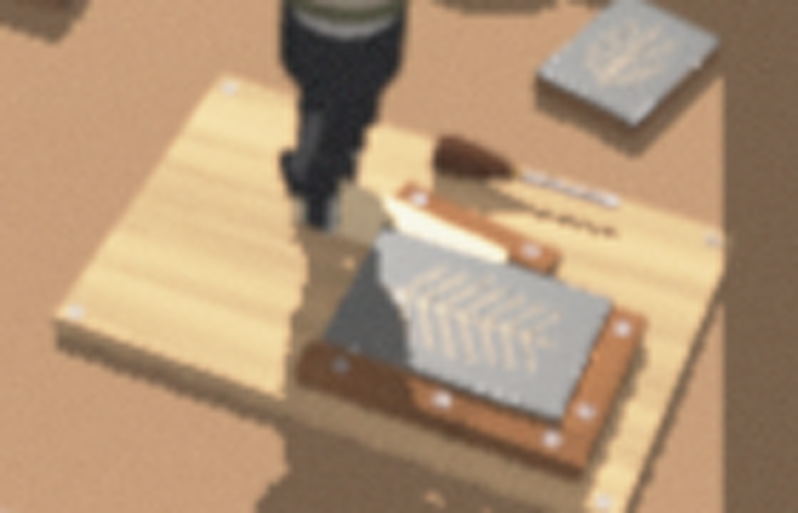

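The flush-block overlay matches the picture: rear edge at row 194, side edges on the lines, and the wedge seated between fence and block. I hold for a second, then do the final fit.

Emit:
move_arm(moves=[[0, 0, 0, 0], [0, 0, 0, 0], [0, 0, 0, 0], [0, 0, 0, 0], [0, 0, 0, 0], [0, 0, 0, 0], [0, 0, 0, 0], [0, 0, 0, 0], [0, 0, 0, 0], [0, 0, 0, 0]])

```text
time_s: 22.25
position: [0.5091, 0.0545, 0.0181]
tool_rot: [[0.075, 0.997, -0.0], [0.997, -0.075, -0.001], [-0.001, 0.0, -1.0]]
ft_force: [-4.1, -8.0, -0.2]
grip_width: 0.0275
```

```bash
python3 - <<'E'
from h import *
for _ in range(3):
    print(tcp());s=env.observe();im=env.get_image('wrist')[:,:,::-1].copy()
C=cam('wrist',s)
hsv=cv2.cvtColor(im,cv2.COLOR_BGR2HSV).astype(int)
pb0=np.r_[poly3(PC,np.array([[-.0525,-.074]]),0)[0,:2],PC[2]]
b=np.zeros(im.shape[:2],np.uint8);cv2.fillPoly(b,[np.round(proj(C,poly3(pb0,BLOCK,.039))).astype(np.int32)],1)
bd=cv2.dilate(b,np.ones((25,25)))>0
# edges: rear edge rows & left edge cols
g=cv2.cvtColor(im,cv2.COLOR_BGR2GRAY).astype(float);sat=hsv[:,:,1].astype(float)
R=[];Lf=[]
for c in range(365,560,5):
    d=np.diff(cv2.GaussianBlur(sat,(5,5),0)[180:208,c]);r=180.5+np.argmax(d);P=unproj(C,[[c,r]],.039)[0];R.append(rel(PC,np.r_[P[:2],0])[:2]*1000)
for r in range(10,180,5):
    d=np.diff(cv2.GaussianBlur(sat,(5,5),0)[r,340:370]);c=340.5+np.argmin(d);P=unproj(C,[[c,r]],.039)[0];Lf.append(rel(PC,np.r_[P[:2],0])[:2]*1000)
R=np.array(R);Lf=np.array(Lf)
print('rear y med',np.median(R[:,1]),'slope',np.polyfit(R[:,0],R[:,1],1)[0]);print('front x med',np.median(Lf[:,0]),'slope',np.polyfit(Lf[:,1],Lf[:,0],1)[0])
E
```

```text
{'t': 22.25, 'xy': array([-119.08, -190.28]), 'z': np.float64(18.14), 'yawdeg': np.float64(-0.02), 'f': array([-3.5, -8.3, -0.2]), 'w': 27.51}
{'t': 22.3, 'xy': array([-119.07, -190.27]), 'z': np.float64(18.13), 'yawdeg': np.float64(-0.02), 'f': array([-2.9, -9.5, -0.3]), 'w': 27.27}
{'t': 22.35, 'xy': array([-119.08, -190.29]), 'z': np.float64(18.13), 'yawdeg': np.float64(-0.02), 'f': array([-2.1, -8.8, -1.3]), 'w': 27.65}
rear y med -146.86487592224756 slope 0.002775175046934028
front x med -104.83669427349191 slope -0.00010548020778523838
```

The block is square (0.003 rad or less) and flush, and the hold is stable. I add a small trim for margin on the tapered-fence contact, then hand in.

Emit:
move_arm(moves=[[0.2, -0.1, 0, 0], [0.4, -0.2, 0, 0], [0.4, -0.2, 0, 0], [0.4, -0.2, 0, 0], [0.4, -0.2, 0, 0]])

```text
time_s: 22.9
position: [0.5091, 0.0546, 0.0182]
tool_rot: [[0.075, 0.997, 0.0], [0.997, -0.075, -0.001], [-0.001, 0.0, -1.0]]
ft_force: [-4.1, -8.9, 0.1]
grip_width: 0.0278
```

```bash
python3 - <<'E'
from h import *
print(tcp());im=env.get_image('wrist')[:,:,::-1];cv2.imwrite('pics/v.png',im);print(tcp())
print(env.close_job());print(tcp())
E
```

```text
{'t': 22.9, 'xy': array([-119.09, -190.12]), 'z': np.float64(18.19), 'yawdeg': np.float64(-0.03), 'f': array([-3.4, -9.2,  0.1]), 'w': 27.77}
{'t': 22.95, 'xy': array([-119.1 , -190.11]), 'z': np.float64(18.19), 'yawdeg': np.float64(-0.03), 'f': array([-1.9, -9.3,  0.4]), 'w': 27.6}
the job is handed in; nothing more can be done
None
the job is handed in; nothing more can be done
```

View pics/v.png

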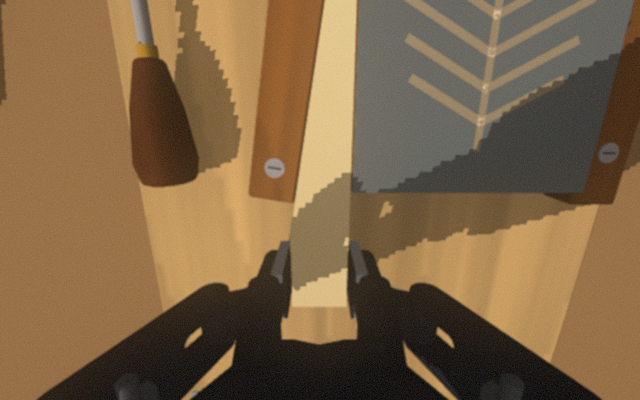

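I pushed the middle-sized block home against the end stop, pressing with about 8 N. I then slid the pale beech wedge into the gap, thin end first, until it was seated. The job was handed in at about 23 s with the wedge still gripped at the 40 N setting and pressed in.

**Last checks before handing in:**
- **Wedge:** by the arm's own reading its thin end was at about y = -69.5 mm, roughly 85 mm past the mouth. Its underside was within about 0.2 mm of the board.
- **Push:** steady over a one-second hold, about 9 N along the gap and 2–4 N sideways.
- **Block:** square to within 0.003 rad, and the picture matches the outline of a block sitting flush in the corner.

**Not certain:**
- **Contact forces:** the individual contact forces on the block and fences can't be read directly. I estimated about 4–20 N on each from the wrist force.
- **Block position:** measured from its rear edge, the block's centre came out about 1 mm too close to the end stop (-72.9 mm instead of -74). That is within the stated 2 mm calibration error.
- **Other things on the bench:** I saw no sign that I touched any of them, but I did not measure their positions again at the end.

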